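Put two stacking pill towers together on their docks

TASK

Put the washed pill towers together on their docking bases: on the purple base the yellow jar at the bottom, the green jar on it and the orange lid on top; on the grey base the blue jar with the black lid on top. Every piece must sit fully home in the one beneath it, upright and let go. Leave the bottle, the tape roll and the steel dish where they are.

Things in the scene. Friction and masses are not known exactly. Their poses are not given: they have to be found in the camera images.
- purple_dock: Docking base, purple, fixed to the counter: square plate 90 x 90 mm, 4 mm thick, with an upright ring in its middle, 60 mm across outside, 53 mm inside, rim 16 mm above the counter. Origin: centre of the underside; z up. A jar seated in it has its origin 8 mm above this origin.
- grey_dock: Docking base, grey, fixed to the counter: square plate 90 x 90 mm, 4 mm thick, with an upright ring in its middle, 60 mm across outside, 53 mm inside, rim 16 mm above the counter. Origin: centre of the underside; z up. A jar seated in it has its origin 8 mm above this origin.
- yellow_jar: Round yellow jar, open on top, 60 mm across, 40 mm tall, about 60 g. Stands on a narrower foot 43 mm across, 8 mm tall (bevelled to 40 mm). Mouth 53 mm across, 27 mm deep. Origin: centre of the foot's underside; z up its axis. The foot drops into a jar's mouth or a dock's ring (5 mm play) until the 60 mm body rests on that rim: origin 8 mm below the rim, 32 mm above the lower jar's origin.
- green_jar: Round green jar, open on top, 60 mm across, 40 mm tall, about 60 g. Stands on a narrower foot 43 mm across, 8 mm tall (bevelled to 40 mm). Mouth 53 mm across, 27 mm deep. Origin: centre of the foot's underside; z up its axis. The foot drops into a jar's mouth or a dock's ring (5 mm play) until the 60 mm body rests on that rim: origin 8 mm below the rim, 32 mm above the lower jar's origin.
- blue_jar: Round blue jar, open on top, 60 mm across, 40 mm tall, about 60 g. Stands on a narrower foot 43 mm across, 8 mm tall (bevelled to 40 mm). Mouth 53 mm across, 27 mm deep. Origin: centre of the foot's underside; z up its axis. The foot drops into a jar's mouth or a dock's ring (5 mm play) until the 60 mm body rests on that rim: origin 8 mm below the rim, 32 mm above the lower jar's origin.
- orange_lid: Round orange lid, 36 mm tall, about 50 g: foot 43 mm across, 8 mm tall (bevelled to 40 mm), then a disc 60 mm across, 6 mm thick, then a round knob to grip, 24 mm across, 22 mm tall. Stands on its foot. Origin: centre of the foot's underside; z up its axis. The foot drops into a jar's mouth until the disc rests on the rim: origin 8 mm below the rim, 32 mm above the jar's origin.
- black_lid: Round black lid, 36 mm tall, about 50 g: foot 43 mm across, 8 mm tall (bevelled to 40 mm), then a disc 60 mm across, 6 mm thick, then a round knob to grip, 24 mm across, 22 mm tall. Stands on its foot. Origin: centre of the foot's underside; z up its axis. The foot drops into a jar's mouth until the disc rests on the rim: origin 8 mm below the rim, 32 mm above the jar's origin.
- bottle: Bystander: upright white bottle with a paper label and red cap, 56 mm across, 150 mm tall, loose. Origin: centre of its underside.
- tape_roll: Bystander: white roll of tape lying flat, 90 mm across, 72 mm hole, 25 mm high, loose. Origin: centre of its underside.
- steel_dish: Bystander: round steel dish, 110 mm across the rim, 35 mm high, loose. Origin: centre of its underside.

How it is judged (in metres and radians):
At the end, for the whole second after the job is handed in: Yellow jar in the purple dock, green jar in the yellow jar, orange lid in the green jar; blue jar in the grey dock, black lid in the blue jar. Each is within 8 mm of the axis of the piece beneath it, within 3 mm of its seated height, tilted less than 0.08 rad, released and at rest (under 0.02 m/s) (horizontal distance between yellow_jar and purple_dock below 0.008 m and z of yellow_jar in the frame of purple_dock between 0.005 and 0.011 m and angle between each of yellow_jar, green_jar, orange_lid, blue_jar, black_lid's own z axis and vertical below 0.08 rad and linear speed of each of yellow_jar, green_jar, orange_lid, blue_jar, black_lid below 0.02 m/s and horizontal distance between green_jar and yellow_jar below 0.008 m and z of green_jar in the frame of yellow_jar between 0.029 and 0.035 m and horizontal distance between orange_lid and green_jar below 0.008 m and z of orange_lid in the frame of green_jar between 0.029 and 0.035 m and horizontal distance between blue_jar and grey_dock below 0.008 m and z of blue_jar in the frame of grey_dock between 0.005 and 0.011 m and horizontal distance between black_lid and blue_jar below 0.008 m and z of black_lid in the frame of blue_jar between 0.029 and 0.035 m); the robot touches nothing.
It fails at once if the bottle is shifted by more than 25 mm or tipped over (distance of bottle from where it was at the start of the episode above 0.025 m or angle between bottle's own z axis and vertical above 0.4 rad).
It fails at once if the tape roll is shifted by more than 25 mm or tipped over (distance of tape_roll from where it was at the start of the episode above 0.025 m or angle between tape_roll's own z axis and vertical above 0.4 rad).
It fails at once if the steel dish is shifted by more than 25 mm or tipped over (distance of steel_dish from where it was at the start of the episode above 0.025 m or angle between steel_dish's own z axis and vertical above 0.4 rad).
It also fails if it takes over 130 s, if anything falls off the work surface, if the arm or the gripper's body presses on something with over 40 N, if the wrist force passes 120 N, or if a joint passes its speed limit or range.

ROBOT

A 6-joint arm with a two-finger parallel gripper is mounted at the origin on the work surface. World frame = base frame: x ahead of the robot, y to its left, z up, the work surface at z = 0. Lengths are in mm, angles in degrees, forces in N, time in s.
With the tool pointing down it reaches from about 300 to 850 mm from the base axis. Payload 4.2 kg.
Tool frame: the origin (TCP) lies midway between the tips of the shut fingers; the grasp point (between the pads) lies 19 mm behind it (env.grasp_offset is the distance from the TCP to the grasp point, in mm); z points along the fingers, y is the line along which they close (so a half turn about z gives the same grasp; the last joint's range is limited). The gripper opens to 91 mm and grips with 3 to 60 N. Pads are 32 mm wide; open, the fingers measure 118 mm over their backs; the gripper's body (76 mm by 178 mm) begins 60 mm behind the grasp point.
Start: joints at [-69.442, 18.312, 89.639, -0, 72.044, -1.146], TCP at [212.643, -534.253, 213.976] pointing down, gripper open.
Joint ranges: [-177.97, 177.97], [-48.28, 115.42], [12.27, 149.76], [-77.06, 257.06], [2.81, 150.46], [-146.56, 146.56]. Speed limits (degrees/s): [147.25, 147.25, 180, 180, 180, 180].

INTERFACE

Orientations are given as [roll, pitch, yaw] about the fixed x, y, z axes, in that order (R = Rz(yaw) Ry(pitch) Rx(roll)).
In Python, from workcell import env, optics gives the robot as it stands. The module is installed in compiled form; this text tells all that it offers.
- The arm moves only by the tool send_rows, never from a script. Its argument "targets" is a list that holds one entry, the list of rows, each a list of 7 numbers: the turn, a rotation vector about the world's x, y, z scaled (see below), then the shift along the world's x, y, z scaled (see below), then the closure, from -1 (fully open) to 1 (shut). In form: [[[rx, ry, rz, x, y, z, gripper], ...]]. A call has 1 to 12 rows; each row shifts and turns the commanded pose from where the row before left it; what a row does not reach is not made up. The controller multiplies each number of a shift by 0.2 m and each number of a turn by pi/2 rad. A row lasts 1/10 s, in which the tool goes at most 50 mm and 8.59 degrees, less where a joint would pass 70% of its speed; a pose out of reach is approached as far as the arm can. A call with a number of a shift or a turn outside -1 to 1 is refused whole. A call with a gripper value outside its range is refused whole. The fingers move at their own pace and stop on an object; "grip_force" is the grip in N (left out, the last holds). Time passes only in rows, so rows that do not move let the fingers close. It gives the time, the measured TCP pose, the force, the opening and the grip force at its end, in the units of the state.
- env.state(): the state, without advancing time (a new reading comes with each control period).
- optics.grab_frame(name): name is "side" or "top" or "wrist"; returns (picture, depth): 384x512x3 uint8, red, green, blue; 384x512 float32, mm along the optical axis (not along the pixel's ray), 0 where there is no reading.
- optics.camera_info(name): a dict with "camera_matrix" (3x3 intrinsics, pixels), "k1" (the pictures are not rectified: a ray, as slopes to the right and down, at radius r is drawn at 1 + k1 r^2 times it, then the intrinsics apply), "R" (3x3) and "t" (3): a world point X has camera coordinates R X + t; the wrist camera has in their place "mount" (4x4, takes a point from camera to tool coordinates, whose origin is the TCP and whose axes are the flange's). Camera axes: x right, y down, z forward; pixel columns grow to the right and rows downward; lengths in mm; the calibration is good to about 2 mm. A picture is of the moment at which its call begins: read the wrist's pose just before it. camera_info takes no time and is no camera call.
- env.job_done(): hands the job in; it is judged then, once.
Trained networks look in the newest picture that a camera, given by its name, has taken for a name from the list of things; names that differ only in an ending like _2 or _b are one class to them, and where a whole thing is asked for, a point or a joint stands for the part that bears it (a point fixed in the world has none). Each returns a list of dicts, best first, with "conf" (0 to 1); they miss things now and then, are a little off and sometimes report something else, mostly with a low value. They report only what shows in the picture. A call takes as long as a camera call.
- optics.silhouettes(camera, name): "mask" (384x512 bool, what is visible of it) and "at" ([column, row] in pixels, amid what is visible of it).
- optics.place_of(camera, name): "at" ([column, row] in pixels: a listed point, or the origin of a listed thing).
The state is a dict: "time_s": time; "qpos": joint angles; "qvel": joint speeds; "effort": joint torques, N m; "ee_pos": TCP position; "ee_rot": TCP orientation; "force": force on the tool from outside, world axes, zero at the start; "torque": the same for the moment, N m; "gripper_width": finger opening in mm; "gripper_force": force on a finger pad.
Only numpy, scipy, OpenCV 4.12 (cv2) and the standard library are available. Lean on these libraries where they do the work, as an engineer would, in place of code of your own. Each camera call takes 0.05 s, during which the arm holds its last target. There are 200 camera calls.

## Working session

There is one attempt and no reset: what is moved stays moved. The work goes in short steps, Python scripts to look and compute and a tool call to move; the robot and the scene stay as the last step left them, time stands still between calls to the robot, and variables do not carry over. Pictures are saved under pics/ and viewed, at most 14 in all, crops included, and the job is handed in when it is done.

Besides the shell and the picture viewer there is one more tool, called after "Request:" by a JSON object that holds its "method" and its "body". send_rows: Moves the arm, as the interface text tells. Its arguments: {"type":"object","properties":{"targets":{"type":"array"},"grip_force":{"type":"number"}},"required":["targets"]}

```bash
mkdir -p pics; cat > h.py <<'E'
import numpy as np, cv2
from workcell import env, optics
from scipy.spatial.transform import Rotation as Ro
def cam(name, st=None):
    c=optics.camera_info(name); K=np.array(c["camera_matrix"]); k=c["k1"]
    if name=="wrist":
        T=np.eye(4); T[:3,:3]=Ro.from_euler('xyz',st["ee_rot"],degrees=True).as_matrix(); T[:3,3]=st["ee_pos"]
        M=T@np.array(c["mount"])
    else:
        M=np.eye(4); R=np.array(c["R"]); M[:3,:3]=R.T; M[:3,3]=-R.T@np.array(c["t"])
    return K,k,M
def rays(name,uv,st=None):
    K,k,M=cam(name,st)
    p=cv2.undistortPoints(np.float64(uv).reshape(-1,1,2),K,np.array([k,0,0,0,0.])).reshape(-1,2)
    d=np.c_[p,np.ones(len(p))]
    return M[:3,3], d@M[:3,:3].T, d, M
def at_z(name,uv,z,st=None):
    o,d,_,_=rays(name,uv,st); return o+d*((z-o[2])/d[:,2])[:,None]
def pts(name,mask,dep,st=None):
    v,u=np.nonzero(mask&(dep>0)); o,d,_,_=rays(name,np.c_[u,v],st)
    return o+d*dep[v,u][:,None]
def save(name,img): cv2.imwrite("pics/"+name,img[:,:,::-1])
NAMES="purple_dock grey_dock yellow_jar green_jar blue_jar orange_lid black_lid bottle tape_roll steel_dish".split()
E
python3 - <<'E'
from h import *
print({k:v for k,v in env.state().items() if k in("ee_pos","ee_rot","gripper_width","time_s","force")}, env.grasp_offset)
for c in("top","side"):
    im,d=optics.grab_frame(c); save(c+"0.png",im)
    for n in NAMES:
        for s in optics.silhouettes(c,n)[:2]:
            if s["conf"]<.3: continue
            P=pts(c,s["mask"],d)
            print(c,n,round(s["conf"],2),np.int32(s["at"]),s["mask"].sum(), np.round(np.percentile(P,[2,50,98],axis=0)).astype(int).tolist() if len(P) else None)
print(cam("wrist",env.state())[2].round(2))
E
```

```text
{'time_s': 0.0, 'ee_pos': array([ 212.45138984, -533.75039845,  213.1052153 ]), 'ee_rot': array([-1.79895050e+02, -1.66625229e-03,  2.17052061e+01]), 'force': array([ 0.09444115, -0.32035678, -0.60394064]), 'gripper_width': 91.12050962954109} 18.8
top purple_dock 0.79 [299 255] 1345 [[431, -155, 1], [477, -107, 5], [526, -58, 18]]
top grey_dock 0.57 [182 188] 1296 [[596, 122, 0], [643, 170, 5], [690, 217, 17]]
top yellow_jar 0.74 [317 187] 524 [[608, -184, 10], [638, -158, 15], [663, -128, 42]]
top yellow_jar 0.48 [103 200] 753 [[578, 327, 5], [601, 343, 100], [629, 373, 152]]
top green_jar 0.83 [157 264] 507 [[423, 207, 10], [449, 239, 15], [476, 261, 42]]
top blue_jar 0.66 [358 261] 570 [[432, -275, 0], [460, -249, 15], [487, -218, 42]]
top orange_lid 0.98 [249 198] 482 [[595, -18, 0], [620, 9, 15], [647, 38, 38]]
top black_lid 0.76 [218 259] 468 [[442, 63, 11], [466, 88, 15], [492, 116, 39]]
top bottle 0.72 [105 198] 759 [[578, 327, 8], [601, 343, 99], [630, 372, 152]]
top tape_roll 0.83 [390 191] 650 [[575, -412, -1], [621, -367, 24], [662, -324, 29]]
top steel_dish 0.81 [276 127
[... 557 characters left out ...]

side orange_lid 0.77 [242 199] 203 [[598, -14, 13], [619, 17, 16], [648, 36, 38]]
side orange_lid 0.49 [209 164] 570 [[746, -105, 3], [808, -69, 19], [845, -5, 36]]
side black_lid 0.73 [277 237] 280 [[442, 69, 12], [465, 99, 16], [494, 118, 38]]
side bottle 0.64 [170 271] 1069 [[581, 343, 7], [596, 370, 86], [619, 386, 150]]
side tape_roll 0.52 [302 142] 341 [[577, -407, 1], [621, -358, 17], [662, -323, 28]]
side steel_dish 0.76 [209 165] 585 [[746, -105, 3], [810, -69, 19], [847, -4, 36]]
[[ 3.7000e-01 -9.0000e-01 -2.2000e-01  2.7470e+02]
 [-9.3000e-01 -3.6000e-01 -9.0000e-02 -5.0986e+02]
 [-0.0000e+00  2.4000e-01 -9.7000e-01  3.8672e+02]
 [ 0.0000e+00  0.0000e+00  0.0000e+00  1.0000e+00]]
```

```bash
cat >> h.py <<'E'
from scipy.optimize import least_squares
def ring(P,zlo,zhi,r=None):
    Q=P[(P[:,2]>zlo)&(P[:,2]<zhi)]
    c0=(Q[:,:2].max(0)+Q[:,:2].min(0))/2
    if r: s=least_squares(lambda x:np.hypot(*(Q[:,:2]-x).T)-r,c0,loss='soft_l1')
    else: s=least_squares(lambda x:np.hypot(*(Q[:,:2]-x[:2]).T)-x[2],[*c0,28],loss='soft_l1')
    return s.x.round(1),len(Q),Q[:,2].mean().round(1)
E
python3 - <<'E'
from h import *
im,d=optics.grab_frame("top")
save("top1.png",cv2.resize(im[60:330,40:460],(800,514)))
for n in NAMES[:7]:
    s=optics.silhouettes("top",n)[0]
    P=pts("top",s["mask"],d)
    if 'dock' in n: print(n,ring(P,12,20,28.2),ring(P,12,20))
    elif 'jar' in n: print(n,ring(P,35,46,28.2),ring(P,35,46))
    else:
        Q=P[P[:,2]>32]; print(n,Q.mean(0).round(1),len(Q),((Q.max(0)+Q.min(0))/2).round(1))
    print("   origin net",[(at_z("top",[o["at"]],0)[0,:2].round(),round(o["conf"],2)) for o in optics.place_of("top",n)[:1]])
E
```

```text
purple_dock (array([ 476.2, -105.7]), 111, np.float64(16.3)) (array([ 476.2, -105.7,   28.3]), 111, np.float64(16.3))
   origin net [(array([ 477., -111.]), 0.7)]
grey_dock (array([643.5, 168.4]), 105, np.float64(15.7)) (array([643.5, 168.4,  28.1]), 105, np.float64(15.7))
   origin net [(array([640., 179.]), 0.8)]
yellow_jar (array([ 635.7, -156.4]), 81, np.float64(40.4)) (array([ 635.4, -156.4,   27.6]), 81, np.float64(40.4))
   origin net []
green_jar (array([448.5, 234.3]), 125, np.float64(39.9)) (array([448.5, 234.3,  28.3]), 125, np.float64(39.9))
   origin net [(array([453., 229.]), 0.72)]
blue_jar (array([ 459.2, -247.4]), 127, np.float64(39.7)) (array([ 459.2, -247.4,   28.2]), 127, np.float64(39.7))
   origin net [(array([ 457., -248.]), 0.75)]
orange_lid [621.8   8.9  36.5] 72 [621.2   9.7  36.3]
   origin net [(array([615.,   9.]), 0.65)]
black_lid [467.1  89.4  36.4] 79 [467.6  89.3  36.8]
   origin net [(array([475.,  82.]), 0.87)]
```

View pics/top1.png

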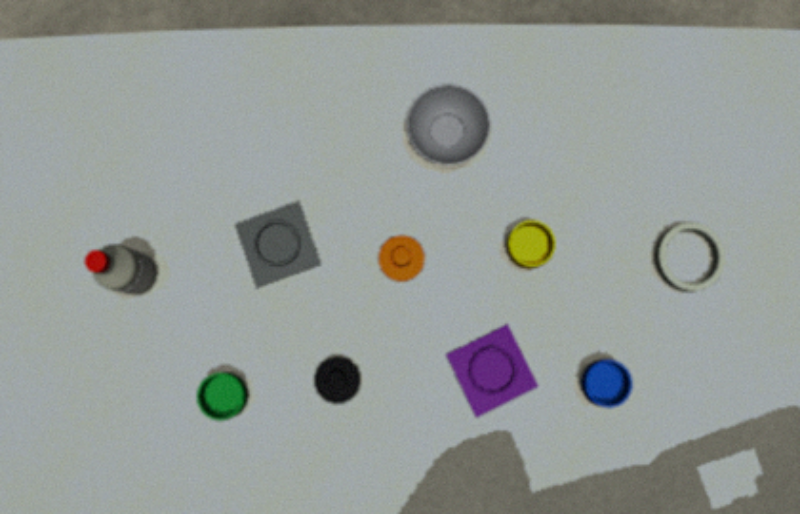

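Request:
{"method": "send_rows", "body": {"targets": [[[0,0,-0.0201,0.1765,0.157,0,-1],[0,0,-0.0201,0.1765,0.157,0,-1],[0,0,-0.0201,0.1765,0.157,0,-1],[0,0,-0.0201,0.1765,0.157,0,-1],[0,0,-0.0201,0.1765,0.157,0,-1],[0,0,-0.0201,0.1765,0.157,0,-1],[0,0,-0.0201,0.1765,0.157,0,-1],[0,0,-0.0201,0.1765,0.157,0,-1],[0,0,-0.0201,0.1765,0.157,0,-1],[0,0,-0.0201,0.1765,0.157,0,-1],[0,0,-0.0201,0.1765,0.157,0,-1],[0,0,-0.0201,0.1765,0.157,0,-1]]], "grip_force": 15}}

```text
time_s: 3.05
ee_pos: [637.5, -155.9, 214.0]
ee_rot: [180.0, -0.0, -0.1]
force: [0.6, -0.7, -0.3]
gripper_width: 91.3
gripper_force: 0.0
```

Request:
{"method": "send_rows", "body": {"targets": [[[0,0,0,0,0,0,-1],[0,0,0,0,0,0,-1],[0,0,0,0,0,0,-1]]]}}

```text
time_s: 3.35
ee_pos: [635.4, -158.2, 213.9]
ee_rot: [180.0, 0.1, -0.0]
force: [-0.4, -0.7, 0.4]
gripper_width: 91.1
gripper_force: 0.0
```

```bash
cat >> h.py <<'E'
def wl(n,zlo,zhi,knob=False,tag=None):
    st=env.state(); im,d=optics.grab_frame("wrist")
    if tag: save(tag,im)
    print("tcp",st["ee_pos"].round(1),st["ee_rot"].round(2),"t",round(st["time_s"],1),"w",round(st["gripper_width"],1))
    for s in optics.silhouettes("wrist",n)[:2]:
        P=pts("wrist",s["mask"],d,st)
        Q=P[(P[:,2]>zlo)&(P[:,2]<zhi)]
        print(n,round(s["conf"],2),np.int32(s["at"]),len(Q),s["mask"].sum())
        if len(Q)<30: print(np.percentile(P,[2,50,98],axis=0).round(1)); continue
        if knob: print(((Q.max(0)+Q.min(0))/2).round(1),Q.mean(0).round(1),ring(P,zlo-25,zlo-18) if False else "")
        else: print(ring(P,zlo,zhi,28.2),ring(P,zlo,zhi))
E
python3 - <<'E'
from h import *
wl("yellow_jar",35,46,tag="w1.png"); print(env.state()["qpos"].round(1))
E
```

```text
tcp [ 635.4 -158.2  213.9] [ 1.7997e+02  5.0000e-02 -4.0000e-02] t 3.4 w 91.1
yellow_jar 0.69 [213 288] 0 2406
[[ 439.2 -156.3    4.8]
 [ 472.6 -105.6    6.5]
 [ 499.   -58.1   18.8]]
yellow_jar 0.62 [249 172] 528 2164
(array([ 638.1, -157.2]), 528, np.float64(41.3)) (array([ 638.1, -157.2,   27.8]), 528, np.float64(41.3))
[-15.   25.6  78.2  -0.   76.2  75.1]
```

View pics/w1.png

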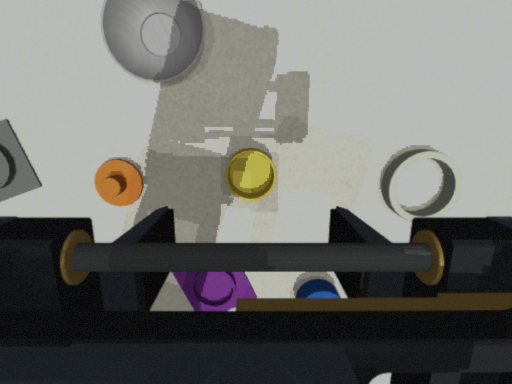

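Request:
{"method": "send_rows", "body": {"targets": [[[0,0,0,0.004,0.002,-0.22,-1],[0,0,0,0,0,-0.22,-1],[0,0,0,0,0,-0.22,-1],[0,0,0,0,0,-0.22,-1],[0,0,0,0,0,-0.12,-1],[0,0,0,0,0,0,-1],[0,0,0,0,0,0,1],[0,0,0,0,0,0,1],[0,0,0,0,0,0,1],[0,0,0,0,0,0,1],[0,0,0,0,0,0,1],[0,0,0,0,0,0,1]]]}}

```text
time_s: 4.65
ee_pos: [637.7, -157.2, 15.3]
ee_rot: [180.0, -0.1, 0.0]
force: [-1.0, 0.6, 6.3]
gripper_width: 58.2
gripper_force: 15.0
```

Request:
{"method": "send_rows", "body": {"targets": [[[0,0,0,0,0,0.1,1],[0,0,0,0,0,0.2,1],[0,0,0,0,0,0.2,1],[0,0,0,0,0,0,1]]]}}

```text
time_s: 5.05
ee_pos: [640.8, -157.9, 120.3]
ee_rot: [179.8, -0.7, 0.0]
force: [1.7, -0.0, 0.4]
gripper_width: 58.4
gripper_force: 15.0
```

Request:
{"method": "send_rows", "body": {"targets": [[[0,0,0,-0.1995,0.06375,0,1],[0,0,0,-0.1995,0.06375,0,1],[0,0,0,-0.1995,0.06375,0,1],[0,0,0,-0.1995,0.06375,0,1],[0,0,0,0,0,0,1],[0,0,0,0,0,-0.2,1],[0,0,0,0,0,-0.2,1],[0,0,0,0,0,0,1],[0,0,0,0,0,0,1],[0,0,0,0,0,0,1],[0,0,0,0,0,0,1]]]}}

```text
time_s: 6.15
ee_pos: [478.8, -106.4, 35.6]
ee_rot: [179.9, -0.2, -0.0]
force: [0.6, 0.2, 0.1]
gripper_width: 58.1
gripper_force: 15.0
```

```bash
python3 - <<'E'
from h import *
for c in("side","top"):
    im,d=optics.grab_frame(c)
    if c=="side": save("s1.png",cv2.resize(im[130:250,220:380],(640,480)))
    for n,a,b in(("yellow_jar",50,66),("purple_dock",12,20)):
        for s in optics.silhouettes(c,n)[:1]:
            P=pts(c,s["mask"],d); print(c,n,s["conf"],ring(P,a,b,28.2) if ((P[:,2]>a)&(P[:,2]<b)).sum()>15 else len(P),np.percentile(P,[2,98],axis=0).round(1).tolist())
print(env.state()["ee_pos"])
E
```

```text
side yellow_jar 0.41 789 [[598.9, 123.0, 1.5], [689.0, 219.0, 18.1]]
side purple_dock 0.84 (array([ 478.8, -104.7]), 44, np.float64(15.9)) [[427.2, -143.3, 1.1], [526.1, -55.7, 17.8]]
top yellow_jar 0.49 (array([606. , 355.2]), 56, np.float64(58.2)) [[578.4, 327.0, 14.6], [628.3, 367.6, 151.6]]
[ 477.61930666 -106.09147743   34.43365604]
```

View pics/s1.png

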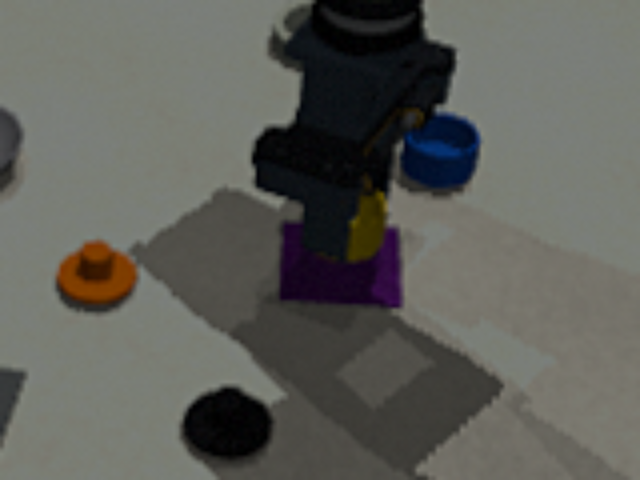

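The side crop shows the yellow jar (370,225) held just above the purple base (340,265), looking aligned. I lower it gently.

Request:
{"method": "send_rows", "body": {"targets": [[[0,0,0,0,0,-0.02,1],[0,0,0,0,0,-0.02,1],[0,0,0,0,0,-0.015,1],[0,0,0,0,0,0,1],[0,0,0,0,0,0,1]]]}}

```text
time_s: 6.95
ee_pos: [477.2, -106.0, 22.9]
ee_rot: [-180.0, 0.0, -0.0]
force: [-0.7, 1.1, 1.0]
gripper_width: 58.4
gripper_force: 15.0
```

Request:
{"method": "send_rows", "body": {"targets": [[[0,0,0,0,0,-0.004,1],[0,0,0,0,0,0,1],[0,0,0,0,0,0,-1],[0,0,0,0,0,0,-1],[0,0,0,0,0,0,-1],[0,0,0,0,0,0,-1],[0,0,0,0,0,0.24,-1],[0,0,0,0,0,0.24,-1],[0,0,0,0,0,0.24,-1],[0,0,0,0,0,0.24,-1]]]}}

```text
time_s: 7.95
ee_pos: [477.0, -106.0, 216.0]
ee_rot: [180.0, 0.0, -0.0]
force: [1.8, -0.4, 0.0]
gripper_width: 91.3
gripper_force: 0.0
```

```bash
python3 - <<'E'
from h import *
wl("yellow_jar",42,55); wl("purple_dock",42,55,tag="w2.png")
im,d=optics.grab_frame("wrist"); st=env.state()
P=pts("wrist",np.ones(d.shape,bool),d,st); P=P[np.hypot(P[:,0]-477,P[:,1]+106)<45]
print(ring(P,43,55,28.2))
E
```

```text
tcp [ 477. -106.  216.] [ 1.8e+02  0.0e+00 -1.0e-02] t 8.0 w 91.3
yellow_jar 0.86 [253 173] 582 2241
(array([ 477.8, -106.2]), 582, np.float64(49.0)) (array([ 477.8, -106.2,   27.8]), 582, np.float64(49.0))
tcp [ 481.4 -107.   220.9] [179.8   -0.81  -0.  ] t 8.1 w 91.2
purple_dock 0.88 [251 156] 28 2698
[[ 427.5 -158.     4.1]
 [ 494.1 -106.1    6. ]
 [ 530.6  -55.1   18. ]]
(array([ 476.1, -105.9]), 541, np.float64(47.9))
```

View pics/w2.png

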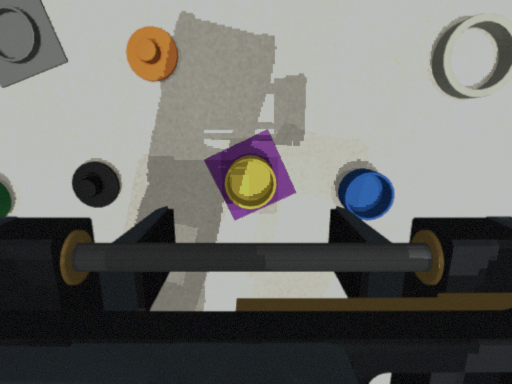

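Request:
{"method": "send_rows", "body": {"targets": [[[0,0,0,-0.0173,0.2125,0,-1],[0,0,0,-0.0173,0.2125,0,-1],[0,0,0,-0.0173,0.2125,0,-1],[0,0,0,-0.0173,0.2125,0,-1],[0,0,0,-0.0173,0.2125,0,-1],[0,0,0,-0.0173,0.2125,0,-1],[0,0,0,-0.0173,0.2125,0,-1],[0,0,0,-0.0173,0.2125,0,-1],[0,0,0,0,0,0,-1],[0,0,0,0,0,0,-1],[0,0,0,0,0,0,-1]]]}}

```text
time_s: 9.3
ee_pos: [449.2, 232.8, 212.9]
ee_rot: [179.9, 0.1, -0.0]
force: [0.7, 0.3, 0.7]
gripper_width: 91.8
gripper_force: 0.0
```

```bash
python3 - <<'E'
from h import *
wl("green_jar",35,46)
E
```

```text
tcp [449.2 232.8 212.9] [ 1.7989e+02  1.4000e-01 -4.0000e-02] t 9.3 w 91.8
green_jar 0.6 [246 173] 543 2180
(array([450.9, 234.9]), 543, np.float64(41.2)) (array([450.9, 234.9,  27.8]), 543, np.float64(41.2))
```

Request:
{"method": "send_rows", "body": {"targets": [[[0,0,0,0,0,-0.22,-1],[0,0,0,0,0,-0.22,-1],[0,0,0,0,0,-0.22,-1],[0,0,0,0,0,-0.22,-1],[0,0,0,0,0,-0.121,-1],[0,0,0,0,0,0,-1],[0,0,0,0,0,0,1],[0,0,0,0,0,0,1],[0,0,0,0,0,0,1],[0,0,0,0,0,0,1],[0,0,0,0,0,0,1],[0,0,0,0,0,0,1]]]}}

```text
time_s: 10.6
ee_pos: [450.4, 234.3, 15.1]
ee_rot: [-180.0, -0.1, -0.0]
force: [1.0, -0.2, 7.0]
gripper_width: 58.8
gripper_force: 15.0
```

Request:
{"method": "send_rows", "body": {"targets": [[[0,0,0,0,0,0.2,1],[0,0,0,0,0,0.2,1],[0,0,0,0,0,0.2,1],[0,0,0,0.0173,-0.2125,0,1],[0,0,0,0.0173,-0.2125,0,1],[0,0,0,0.0173,-0.2125,0,1],[0,0,0,0.0173,-0.2125,0,1],[0,0,0,0.0173,-0.2125,0,1],[0,0,0,0.0173,-0.2125,0,1],[0,0,0,0.0173,-0.2125,0,1],[0,0,0,0.0173,-0.2125,0,1],[0,0,0,0,0,0,1]]]}}

```text
time_s: 11.8
ee_pos: [477.9, -110.3, 134.1]
ee_rot: [179.9, -0.1, -0.3]
force: [0.4, 0.6, -0.4]
gripper_width: 58.3
gripper_force: 15.0
```

Request:
{"method": "send_rows", "body": {"targets": [[[0,0,0,0,0,0,1],[0,0,0,0,0,-0.2,1],[0,0,0,0,0,-0.135,1],[0,0,0,0,0,0,1],[0,0,0,0,0,0,1],[0,0,0,0,0,0,1],[0,0,0,0,0,-0.02,1],[0,0,0,0,0,-0.02,1],[0,0,0,0,0,-0.02,1],[0,0,0,0,0,-0.004,1],[0,0,0,0,0,0,1],[0,0,0,0,0,0,1]]]}}

```text
time_s: 13.0
ee_pos: [477.7, -106.1, 54.9]
ee_rot: [180.0, -0.0, -0.0]
force: [-2.1, 0.5, 5.4]
gripper_width: 58.8
gripper_force: 15.0
```

Request:
{"method": "send_rows", "body": {"targets": [[[0,0,0,0,0,0,-1],[0,0,0,0,0,0,-1],[0,0,0,0,0,0,-1],[0,0,0,0,0,0,-1],[0,0,0,0,0,0.2,-1],[0,0,0,0,0,0.2,-1],[0,0,0,0,0,0.2,-1],[0,0,0,0,0,0.2,-1],[0,0,0,0,0,0,-1],[0,0,0,0,0,0,-1],[0,0,0,0,0,0,-1]]]}}

```text
time_s: 14.1
ee_pos: [476.5, -105.8, 212.8]
ee_rot: [-180.0, 0.2, -0.0]
force: [-0.9, 0.7, 0.1]
gripper_width: 91.2
gripper_force: 0.0
```

```bash
python3 - <<'E'
from h import *
wl("green_jar",72,90)
E
```

```text
tcp [ 476.5 -105.8  212.8] [-1.7997e+02  1.6000e-01 -0.0000e+00] t 14.1 w 91.2
green_jar 0.96 [251 182] 750 2744
(array([ 478.6, -106.4]), 750, np.float64(80.4)) (array([ 478.5, -106.4,   27.7]), 750, np.float64(80.4))
```

Request:
{"method": "send_rows", "body": {"targets": [[[0,0,0,0.1816,0.1437,0,-1],[0,0,0,0.1816,0.1437,0,-1],[0,0,0,0.1816,0.1437,0,-1],[0,0,0,0.1816,0.1437,0,-1],[0,0,0,0,0,0,-1],[0,0,0,0,0,0,-1],[0,0,0,0,0,0,-1],[0,0,0,0,0,0,-1]]]}}

```text
time_s: 15.0
ee_pos: [621.7, 8.0, 214.1]
ee_rot: [180.0, 0.0, -0.1]
force: [-0.6, 0.2, 0.1]
gripper_width: 91.2
gripper_force: 0.0
```

```bash
python3 - <<'E'
from h import *
wl("orange_lid",33,46,knob=True)
wl("orange_lid",10,19,knob=True)
E
```

```text
tcp [621.7   8.  214.1] [ 1.7998e+02  5.0000e-02 -7.0000e-02] t 15.0 w 91.2
orange_lid 0.76 [250 169] 316 1753
[623.8   7.6  36.8] [624.3   7.7  37.9] 
tcp [622.    8.  214.5] [ 1.7999e+02 -1.0000e-02 -7.0000e-02] t 15.1 w 91.3
orange_lid 0.94 [250 170] 1453 1813
[624.2   7.8  15.6] [625.1   7.8  16. ] 
orange_lid 0.2 [320 276] 3 208
[[470.9 -89.4  19.8]
 [489.7 -79.6  38.6]
 [501.2 -76.5  49.8]]
```

Request:
{"method": "send_rows", "body": {"targets": [[[0,0,0,0,-0.003,-0.22,-1],[0,0,0,0,0,-0.22,-1],[0,0,0,0,0,-0.22,-1],[0,0,0,0,0,-0.22,-1],[0,0,0,0,0,-0.106,-1],[0,0,0,0,0,0,-1],[0,0,0,0,0,0,1],[0,0,0,0,0,0,1],[0,0,0,0,0,0,1],[0,0,0,0,0,0,1],[0,0,0,0,0,0,1],[0,0,0,0,0,0,1]]]}}

```text
time_s: 16.4
ee_pos: [622.9, 8.3, 17.4]
ee_rot: [180.0, -0.0, -0.0]
force: [0.7, 1.0, 0.2]
gripper_width: 46.1
gripper_force: 0.0
```

Request:
{"method": "send_rows", "body": {"targets": [[[0,0,0,0,0,0,1],[0,0,0,0,0,0,1],[0,0,0,0,0,0.1,1],[0,0,0,0,0,0.2,1],[0,0,0,0,0,0.2,1],[0,0,0,0,0,0.1,1],[0,0,0,0,0,0,1],[0,0,0,0,0,0,1]]]}}

```text
time_s: 17.2
ee_pos: [622.2, 8.3, 136.4]
ee_rot: [180.0, 0.0, -0.0]
force: [-0.4, -0.9, -0.6]
gripper_width: 23.1
gripper_force: 15.0
```

```bash
python3 - <<'E'
from h import *
im,d=optics.grab_frame("side"); 
wim,wd=optics.grab_frame("wrist")
cv2.imwrite("pics/o1.png",np.hstack([cv2.resize(im[110:270,160:340],(405,360)),cv2.resize(wim,(390,360))])[:,:,::-1])
E
```

```text
(no output)
```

View pics/o1.png

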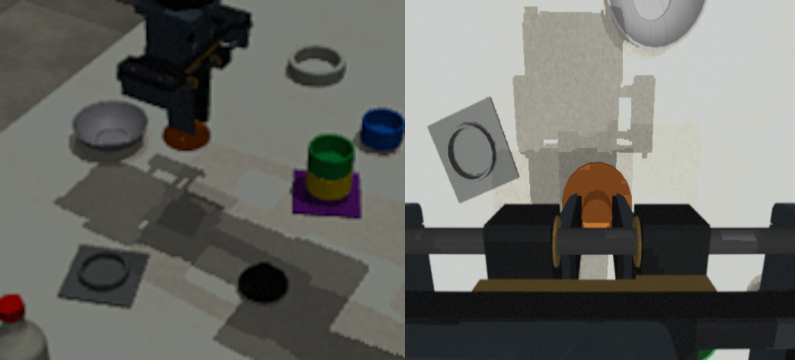

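```bash
python3 - <<'E'
from h import *
for c in ("wrist","side"):
    st=env.state(); im,d=optics.grab_frame(c)
    for s in optics.silhouettes(c,"orange_lid")[:1]:
        P=pts(c,s["mask"],d,st); P=P[np.hypot(P[:,0]-622,P[:,1]-8)<45]
        print(c,st["ee_pos"].round(1),s["conf"],len(P),np.percentile(P,[2,25,50,75,98],axis=0).round(1).tolist())
        A=P[P[:,2]<142]; c_=np.linalg.lstsq(np.c_[A[:,:2]-[622,8],np.ones(len(A))],A[:,2],rcond=None)[0]; print(c_)
E
```

```text
wrist [621.4   8.3 134.9] 0.58 3884 [[619.6, -18.2, 120.0], [630.9, -0.4, 121.3], [636.5, 8.2, 121.9], [643.7, 16.4, 142.4], [653.3, 34.0, 144.2]]
[-1.96069384e-01 -8.74268417e-03  1.26565908e+02]
side [621.7   8.3 135. ] 0.74 175 [[596.9, -13.7, 115.8], [607.2, 9.3, 119.0], [615.7, 18.5, 120.1], [627.6, 26.2, 121.4], [648.9, 37.0, 136.2]]
[3.98539579e-03 5.26967527e-03 1.20759425e+02]
```

Request:
{"method": "send_rows", "body": {"targets": [[[0,0,0,-0.1453,-0.11435,0,1],[0,0,0,-0.1453,-0.11435,0,1],[0,0,0,-0.1453,-0.11435,0,1],[0,0,0,-0.1453,-0.11435,0,1],[0,0,0,-0.1453,-0.11435,0,1],[0,0,0,0,0,0,1],[0,0,0,0,0,-0.06,1],[0,0,0,0,0,0,1],[0,0,0,0,0,0,1],[0,0,0,0,0,0,1]]]}}

```text
time_s: 18.5
ee_pos: [478.1, -105.5, 124.7]
ee_rot: [-180.0, 0.0, 0.1]
force: [0.1, 0.5, -0.5]
gripper_width: 23.0
gripper_force: 15.0
```

```bash
python3 - <<'E'
from h import *
st=env.state(); wim,d=optics.grab_frame("wrist")
im,ds=optics.grab_frame("side")
for c,dd in(("side",ds),("wrist",d)):
    for s in optics.silhouettes(c,"orange_lid")[:1]:
        P=pts(c,s["mask"],dd,st); P=P[np.hypot(P[:,0]-477,P[:,1]+106)<45]
        print(c,np.percentile(P,[2,25,50,75,98],axis=0).round(1).tolist())
print(st["ee_pos"])
cv2.imwrite("pics/o2.png",np.hstack([cv2.resize(im[120:240,240:360],(400,400)),cv2.resize(wim[80:300,130:370],(400,400))])[:,:,::-1])
E
```

```text
side [[454.8, -127.4, 103.2], [465.2, -102.0, 108.9], [476.5, -94.3, 109.9], [490.3, -84.6, 111.1], [508.7, -76.2, 119.1]]
wrist [[476.4, -131.6, 109.9], [487.8, -114.4, 111.1], [493.3, -106.2, 111.8], [500.5, -97.6, 132.2], [510.0, -79.9, 134.1]]
[ 478.13100997 -105.54866641  124.66993484]
```

View pics/o2.png

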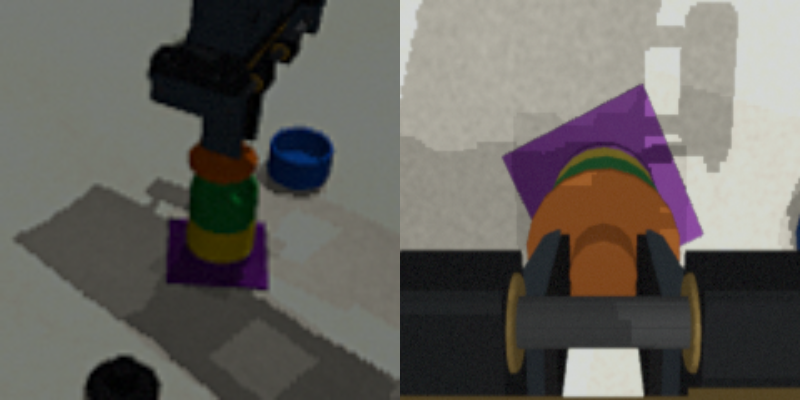

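Request:
{"method": "send_rows", "body": {"targets": [[[0,0,0,0,0,-0.06,1],[0,0,0,0,0,0,1],[0,0,0,0,0,-0.02,1],[0,0,0,0,0,-0.02,1],[0,0,0,0,0,-0.015,1],[0,0,0,0,0,0,1],[0,0,0,0,0,0,1],[0,0,0,0,0,0,1]]]}}

```text
time_s: 19.5
ee_pos: [477.4, -106.1, 102.0]
ee_rot: [180.0, -0.0, -0.0]
force: [-0.6, 0.2, -1.1]
gripper_width: 23.1
gripper_force: 15.0
```

Commanded 102; lower a little more until contact, then release.

Request:
{"method": "send_rows", "body": {"targets": [[[0,0,0,0,0,-0.005,1],[0,0,0,0,0,-0.005,1],[0,0,0,0,0,0,1],[0,0,0,0,0,0,1]]]}}

```text
time_s: 19.9
ee_pos: [477.9, -106.2, 101.3]
ee_rot: [180.0, -0.1, -0.0]
force: [-0.6, -0.4, 8.6]
gripper_width: 22.9
gripper_force: 15.0
```

Request:
{"method": "send_rows", "body": {"targets": [[[0,0,0,0,0,0,-1],[0,0,0,0,0,0,-1],[0,0,0,0,0,0,-1],[0,0,0,0,0,0,-1],[0,0,0,0,0,0.19,-1],[0,0,0,0,0,0.19,-1],[0,0,0,0,0,0.19,-1],[0,0,0,0,0,0,-1],[0,0,0,0,0,0,-1],[0,0,0,0,0,0,-1]]]}}

```text
time_s: 20.9
ee_pos: [476.5, -105.8, 212.6]
ee_rot: [-180.0, 0.2, -0.0]
force: [-0.3, -0.1, -0.3]
gripper_width: 91.0
gripper_force: 0.0
```

```bash
python3 - <<'E'
from h import *
wl("orange_lid",104,118,knob=True); wl("orange_lid",82,92,knob=True)
E
```

```text
tcp [ 476.5 -105.8  212.6] [-1.7997e+02  1.6000e-01 -0.0000e+00] t 20.9 w 91.0
orange_lid 0.96 [250 178] 502 2747
[ 481.7 -106.5  108.1] [ 482.1 -106.5  109.8] 
tcp [ 476.5 -105.8  212.4] [-179.96    0.19   -0.  ] t 21.0 w 91.7
orange_lid 0.62 [251 178] 2135 2707
[ 481.8 -106.5   87.7] [ 483.7 -106.3   88. ]
```

Request:
{"method": "send_rows", "body": {"targets": [[[0,0,0,-0.0213,-0.1772,0,-1],[0,0,0,-0.0213,-0.1772,0,-1],[0,0,0,-0.0213,-0.1772,0,-1],[0,0,0,-0.0213,-0.1772,0,-1],[0,0,0,0,0,0,-1],[0,0,0,0,0,0,-1],[0,0,0,0,0,0,-1]]]}}

```text
time_s: 21.8
ee_pos: [460.3, -247.0, 213.5]
ee_rot: [-180.0, 0.0, 0.0]
force: [-1.2, -0.1, 0.3]
gripper_width: 91.2
gripper_force: 0.0
```

```bash
python3 - <<'E'
from h import *
wl("blue_jar",35,46)
E
```

```text
tcp [ 460.3 -247.   213.5] [-1.7995e+02  5.0000e-02  3.0000e-02] t 21.8 w 91.2
```

Request:
{"method": "send_rows", "body": {"targets": [[[0,0,0,0,0,-0.22,-1],[0,0,0,0,0,-0.22,-1],[0,0,0,0,0,-0.22,-1],[0,0,0,0,0,-0.22,-1],[0,0,0,0,0,-0.12,-1],[0,0,0,0,0,0,-1],[0,0,0,0,0,0,1],[0,0,0,0,0,0,1],[0,0,0,0,0,0,1],[0,0,0,0,0,0,1],[0,0,0,0,0,0,1],[0,0,0,0,0,0,1]]]}}

```text
time_s: 23.1
ee_pos: [461.1, -248.2, 15.2]
ee_rot: [179.9, -0.1, -0.0]
force: [-0.4, 0.6, 5.9]
gripper_width: 60.6
gripper_force: 15.0
```

Request:
{"method": "send_rows", "body": {"targets": [[[0,0,0,0,0,0.1,1],[0,0,0,0,0,0.22,1],[0,0,0,0,0,0.22,1],[0,0,0,0,0,0.22,1],[0,0,0,0,0,0.24,1],[0,0,0,0,0,0,1],[0,0,0,0,0,0,1]]]}}

```text
time_s: 23.8
ee_pos: [460.5, -247.9, 214.9]
ee_rot: [179.9, -0.1, -0.0]
force: [-1.3, 0.4, -1.2]
gripper_width: 60.7
gripper_force: 15.0
```

Request:
{"method": "send_rows", "body": {"targets": [[[0,0,0,0.0838,0.189,0,1],[0,0,0,0.0838,0.189,0,1],[0,0,0,0.0838,0.189,0,1],[0,0,0,0.0838,0.189,0,1],[0,0,0,0.0838,0.189,0,1],[0,0,0,0.0838,0.189,0,1],[0,0,0,0.0838,0.189,0,1],[0,0,0,0.0838,0.189,0,1],[0,0,0,0.0838,0.189,0,1],[0,0,0,0.0838,0.189,0,1],[0,0,0,0.0838,0.189,0,1],[0,0,0,0,0,0,1]]]}}

```text
time_s: 25.0
ee_pos: [645.0, 172.6, 210.2]
ee_rot: [-179.9, 0.2, 0.3]
force: [0.1, -0.8, -0.9]
gripper_width: 60.6
gripper_force: 15.0
```

Request:
{"method": "send_rows", "body": {"targets": [[[0,0,0,0,0,-0.22,1],[0,0,0,0,0,-0.22,1],[0,0,0,0,0,-0.22,1],[0,0,0,0,0,-0.22,1],[0,0,0,0,0,0,1],[0,0,0,0,0,0,1],[0,0,0,0,0,0,1]]]}}

```text
time_s: 25.7
ee_pos: [644.9, 167.6, 38.8]
ee_rot: [180.0, -0.0, -0.0]
force: [0.2, 0.2, -1.7]
gripper_width: 60.3
gripper_force: 15.0
```

Now at 38, seat at 22.

Request:
{"method": "send_rows", "body": {"targets": [[[0,0,0,0,0,-0.02,1],[0,0,0,0,0,-0.02,1],[0,0,0,0,0,-0.02,1],[0,0,0,0,0,-0.015,1],[0,0,0,0,0,0,1],[0,0,0,0,0,-0.004,1],[0,0,0,0,0,0,1]]]}}

```text
time_s: 26.4
ee_pos: [644.7, 168.0, 22.7]
ee_rot: [180.0, -0.0, -0.0]
force: [-1.0, -0.1, 2.9]
gripper_width: 60.8
gripper_force: 15.0
```

Request:
{"method": "send_rows", "body": {"targets": [[[0,0,0,0,0,0,-1],[0,0,0,0,0,0,-1],[0,0,0,0,0,0,-1],[0,0,0,0,0,0,-1],[0,0,0,0,0,0.24,-1],[0,0,0,0,0,0.24,-1],[0,0,0,0,0,0.24,-1],[0,0,0,0,0,0.24,-1],[0,0,0,0,0,0,-1],[0,0,0,0,0,0,-1],[0,0,0,0,0,0,-1]]]}}

```text
time_s: 27.5
ee_pos: [643.9, 167.8, 212.5]
ee_rot: [180.0, 0.2, -0.0]
force: [-0.3, 1.2, -0.4]
gripper_width: 91.1
gripper_force: 0.0
```

```bash
python3 - <<'E'
from h import *
wl("blue_jar",42,60); wl("grey_dock",11,20)
im,d=optics.grab_frame("top")
for n,a,b in(("blue_jar",42,54),("black_lid",32,42)):
  for s in optics.silhouettes("top",n)[:1]:
    P=pts("top",s["mask"],d); Q=P[(P[:,2]>a)&(P[:,2]<b)]; print(n,Q.mean(0),len(Q),((Q.max(0)+Q.min(0))/2))
E
```

```text
tcp [643.9 167.8 212.5] [ 1.7996e+02  1.7000e-01 -0.0000e+00] t 27.5 w 91.1
blue_jar 0.82 [246 178] 572 2243
(array([645.4, 167.6]), 572, np.float64(49.0)) (array([645.3, 167.6,  27.7]), 572, np.float64(49.0))
tcp [643.8 167.8 211.9] [179.94   0.22  -0.  ] t 27.6 w 91.0
grey_dock 0.73 [241 152] 66 2849
(array([646.6, 169.5]), 66, np.float64(16.8)) (array([644.9, 168.6,  29.9]), 66, np.float64(16.8))
blue_jar [622.60372065 151.91868979  46.92112804] 35 [625.93742796 154.65871993  46.71695445]
black_lid [466.90712626  89.73376565  36.03141059] 77 [467.56009787  89.14184496  35.54886611]
```

Request:
{"method": "send_rows", "body": {"targets": [[[0,0,0,-0.2203,-0.0988,0,-1],[0,0,0,-0.2203,-0.0988,0,-1],[0,0,0,-0.2203,-0.0988,0,-1],[0,0,0,-0.2203,-0.0988,0,-1],[0,0,0,0,0,0,-1],[0,0,0,0,0,0,-1],[0,0,0,0,0,0,-1],[0,0,0,0,0,0,-1]]]}}

```text
time_s: 28.65
ee_pos: [469.9, 89.4, 214.2]
ee_rot: [-180.0, -0.0, 0.0]
force: [0.3, -0.1, -0.1]
gripper_width: 91.7
gripper_force: 0.0
```

```bash
python3 - <<'E'
from h import *
wl("black_lid",33,46,knob=True)
wl("black_lid",10,19,knob=True)
E
```

```text
tcp [469.9  89.4 214.2] [-1.8e+02 -4.0e-02  2.0e-02] t 28.6 w 91.7
black_lid 0.98 [250 175] 315 1800
[469.4  90.3  36.9] [469.6  90.8  37.9] 
tcp [469.5  89.3 213.9] [1.7999e+02 1.0000e-02 2.0000e-02] t 28.8 w 90.9
black_lid 0.8 [249 172] 1403 1760
[469.2  90.9  15.6] [470.4  90.8  16. ]
```

Request:
{"method": "send_rows", "body": {"targets": [[[0,0,0,0,0.005,-0.22,-1],[0,0,0,0,0,-0.22,-1],[0,0,0,0,0,-0.22,-1],[0,0,0,0,0,-0.22,-1],[0,0,0,0,0,-0.106,-1],[0,0,0,0,0,0,1],[0,0,0,0,0,0,1],[0,0,0,0,0,0,1],[0,0,0,0,0,0,1],[0,0,0,0,0,0,1],[0,0,0,0,0,0,1],[0,0,0,0,0,0,1]]]}}

```text
time_s: 30.05
ee_pos: [468.7, 90.0, 17.4]
ee_rot: [-180.0, -0.0, -0.0]
force: [-0.0, 0.4, 0.1]
gripper_width: 38.2
gripper_force: 0.0
```

Request:
{"method": "send_rows", "body": {"targets": [[[0,0,0,0,0,0,1],[0,0,0,0,0,0,1],[0,0,0,0,0,0,1],[0,0,0,0,0,0,1],[0,0,0,0,0,0,1]]]}}

```text
time_s: 30.55
ee_pos: [468.5, 90.0, 17.0]
ee_rot: [180.0, 0.0, -0.0]
force: [-0.0, -0.1, 1.6]
gripper_width: 23.6
gripper_force: 15.0
```

Request:
{"method": "send_rows", "body": {"targets": [[[0,0,0,0,0,0.1,1],[0,0,0,0,0,0.2,1],[0,0,0,0,0,0.2,1],[0,0,0,0,0,0.1,1],[0,0,0,0,0,0,1],[0,0,0,0,0,0,1]]]}}

```text
time_s: 31.15
ee_pos: [468.0, 89.9, 136.4]
ee_rot: [180.0, 0.0, -0.0]
force: [-0.7, 0.9, 0.1]
gripper_width: 23.4
gripper_force: 15.0
```

```bash
python3 - <<'E'
from h import *
for c in ("wrist","side"):
    st=env.state(); im,d=optics.grab_frame(c)
    for s in optics.silhouettes(c,"black_lid")[:1]:
        P=pts(c,s["mask"],d,st); P=P[np.hypot(P[:,0]-469,P[:,1]-90)<45]
        print(c,st["ee_pos"].round(1),s["conf"],len(P),np.percentile(P,[2,25,50,75,98],axis=0).round(1).tolist())
E
```

```text
wrist [468.   89.9 136.4] 0.95 3143 [[471.4, 64.8, 133.9], [478.0, 82.2, 135.1], [483.4, 89.8, 135.7], [489.6, 97.0, 148.0], [497.3, 114.1, 158.0]]
side [467.3  89.7 135.4] 0.66 157 [[440.1, 74.3, 128.3], [447.7, 90.4, 131.6], [454.6, 106.7, 132.7], [469.8, 112.7, 133.6], [488.3, 120.2, 136.3]]
```

Request:
{"method": "send_rows", "body": {"targets": [[[0,0,0,0.2203,0.0975,0,1],[0,0,0,0.2203,0.0975,0,1],[0,0,0,0.2203,0.0975,0,1],[0,0,0,0.2203,0.0975,0,1],[0,0,0,0,0,0,1],[0,0,0,0,0,-0.2,1],[0,0,0,0,0,-0.135,1],[0,0,0,0,0,0,1],[0,0,0,0,0,0,1],[0,0,0,0,0,0,1]]]}}

```text
time_s: 32.35
ee_pos: [645.7, 168.1, 71.7]
ee_rot: [-180.0, -0.2, -0.0]
force: [1.3, 0.3, -0.5]
gripper_width: 23.7
gripper_force: 15.0
```

Request:
{"method": "send_rows", "body": {"targets": [[[0,0,0,0,0,-0.02,1],[0,0,0,0,0,-0.02,1],[0,0,0,0,0,-0.02,1],[0,0,0,0,0,-0.004,1],[0,0,0,0,0,0,1],[0,0,0,0,0,0,1]]]}}

```text
time_s: 32.95
ee_pos: [644.8, 168.0, 57.1]
ee_rot: [180.0, -0.0, -0.0]
force: [-0.3, 0.1, -0.2]
gripper_width: 23.4
gripper_force: 15.0
```

Request:
{"method": "send_rows", "body": {"targets": [[[0,0,0,0,0,-0.004,1],[0,0,0,0,0,0,1],[0,0,0,0,0,0,1],[0,0,0,0,0,0,-1],[0,0,0,0,0,0,-1],[0,0,0,0,0,0,-1],[0,0,0,0,0,0,-1],[0,0,0,0,0,0,-1],[0,0,0,0,0,0.2,-1],[0,0,0,0,0,0.2,-1],[0,0,0,0,0,0.2,-1],[0,0,0,0,0,0.18,-1]]]}}

```text
time_s: 34.15
ee_pos: [644.9, 168.0, 214.5]
ee_rot: [-180.0, -0.1, -0.0]
force: [0.5, 0.5, 0.1]
gripper_width: 90.0
gripper_force: 0.0
```

Request:
{"method": "send_rows", "body": {"targets": [[[0,0,0,0,0,0,-1],[0,0,0,0,0,0,-1],[0,0,0,0,0,0,-1],[0,0,0,0,0,0,-1]]]}}

```text
time_s: 34.55
ee_pos: [643.9, 167.7, 210.3]
ee_rot: [179.9, 0.2, -0.0]
force: [0.6, 0.8, 0.6]
gripper_width: 90.9
gripper_force: 0.0
```

```bash
python3 - <<'E'
from h import *
wl("black_lid",72,84,knob=True); wl("black_lid",50,60,knob=True)
im,d=optics.grab_frame("side")
save("fin.png",cv2.resize(im[110:300,140:380],(760,600)))
for n in("orange_lid","green_jar","yellow_jar","blue_jar","black_lid"):
  for s in optics.silhouettes("side",n)[:1]:
    P=pts("side",s["mask"],d); print(n,round(s["conf"],2),np.percentile(P,[3,50,97],axis=0).round(1).tolist())
E
```

```text
tcp [643.9 167.7 210.3] [179.94   0.21  -0.  ] t 34.5 w 90.9
black_lid 0.95 [251 176] 414 2226
[646.1 167.9  76.5] [646.2 167.7  77.7] 
tcp [644.2 167.8 210.9] [ 1.7996e+02  1.5000e-01 -0.0000e+00] t 34.6 w 91.2
black_lid 0.78 [253 177] 1801 2287
[645.5 167.5  55.3] [647.3 167.7  56. ] 
black_lid 0.32 [ 93 204] 217 2632
[611.4 343.9  55. ] [619.1 335.9  55.1] 
orange_lid 0.6 [[454.7, -126.3, 82.0], [477.5, -97.7, 87.5], [506.4, -78.1, 109.8]]
green_jar 0.54 [[449.3, -104.1, 54.1], [465.2, -81.1, 65.9], [495.8, -75.1, 81.2]]
yellow_jar 0.61 [[449.0, -103.7, 19.8], [468.7, -81.4, 34.1], [501.1, -75.5, 49.4]]
blue_jar 0.52 [[615.5, 157.6, 18.5], [625.6, 190.4, 33.3], [656.7, 197.9, 49.0]]
black_lid 0.82 [[620.0, 144.6, 52.4], [639.5, 173.9, 55.6], [668.8, 195.4, 78.1]]
```

View pics/fin.png

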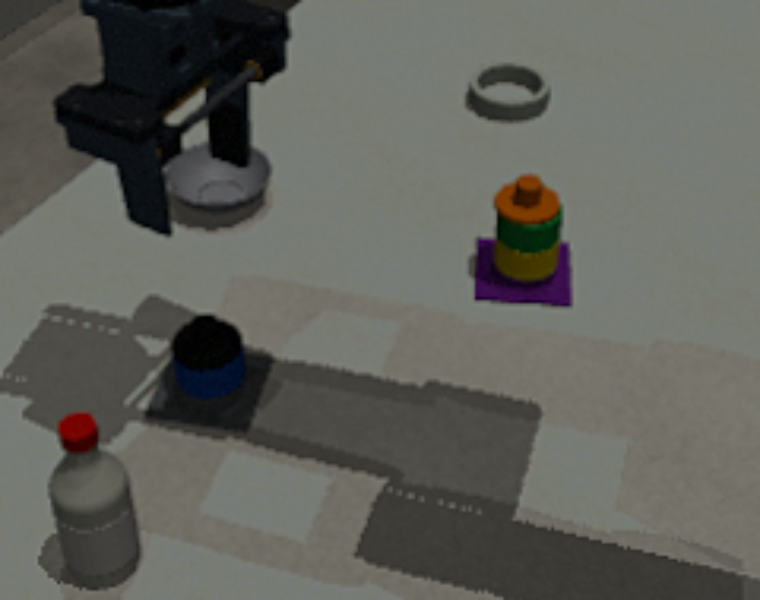

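Both towers stand assembled: purple base at (525,270), grey base at (210,385), and all heights match seated values.

```bash
python3 -c "
from workcell import env
print(env.job_done())"
```

```text
the job is handed in; nothing more can be done
None
```

Both towers are assembled on their bases and the job is handed in at about 35 s of robot time; every piece measured at its seated height, the arm stayed clear of the bottle, tape roll and dish, and no verdict came back from the judge.

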